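Rinse a rack of stained slides and hang it up to drain

TASK

Lift the lid off the covered rinse dish and lay it on the bare bench, then take the rack of slides out of the open stain dish by its wire handle and dip it in the rinse dish, upright, until the slides are wholly below the rim. Hang the rack by the notch of its handle on the empty hook of the drip stand so that it hangs freely, and put the lid back on the rinse dish so that it sits down flat. Keep the rack upright all the time, and leave the dishes, the rack that is already hanging and everything else on the bench where they are.

Things in the scene. Friction and masses are not known exactly. Their poses are not given: they have to be found in the camera images.
- slide_rack: steel rack of 8 upright glass slides, in the stain dish at the start; 44 (x) x 86 (y) x 98 (z) mm, 0.13 kg. Origin: centre of underside, z up. Rack proper 34 mm high. Rigid handle: arch of 4 mm wire in the plane x = 0, legs at y = +-40.5, shoulders at z = 88 mm, amid them an upward notch (wire axis z = 96 for |y| < 10.5 mm, sloping to the shoulders at 15.5). Window below open from z = 34 mm
- slide_rack_notch (a point): middle of the notch of slide_rack's handle, on the wire axis (x = 0, y = 0, z = 96 mm of the rack); this is what hangs on a hook
- sleeve_a (a point): middle of the grey plastic grip sleeve on the handle's +y shoulder: 9 mm thick, 19 mm long (along the rack's y), 27 mm from the notch, z = 88 mm of the rack; pinch it from above, fingers closing along the rack's x. Axes as the rack's
- sleeve_b (a point): the like sleeve on the -y shoulder, at y = -27 mm
- stain_dish: open white plastic dish in which the slide rack stands at the start: 66 (x) x 106 (y) x 56 (z) mm outside, walls and floor 5 mm, so 56 x 96 mm inside and 51 mm deep; loose, 0.35 kg. Origin: centre of its underside, z up
- rinse_dish: the second dish, of the same make and size, covered by the lid at the start; the two dishes may change places
- dish_lid: white lid of the rinse dish: plate 74 (x) x 114 (y) x 4 mm on a 5 mm deep locating rim (51 x 92 mm) that drops into the dish with 2 mm play; on top a ridge grip 14 (x) x 52 (y) mm up to z = 36 mm. Origin: centre of the rim's underside, z up; plate underside at z = 5 mm. Seated, origin 51 mm above the dish's origin, axes along the dish's; on the bench, z = 0
- lid_grip (a point): middle of the lid's ridge grip, 30 mm above the lid's origin; grip it from above with the fingers closing along the lid's x (14 mm thick; the plate's top lies 21 mm below this point)
- drip_stand: fixed drip stand: shallow steel tray 135 (x) x 235 (y) x 12 mm, a post at x = +55 mm with a cross-bar 160 mm up, and two wire hooks side by side that point to -x (towards the robot). Origin: centre of the tray's underside, z up. Nothing is higher than 170 mm
- hook_left (a point): seat of the hook at y = +58 mm of the stand: where a hung handle's wire axis lies, 150 mm above the bench. Two 4 mm wires 10 mm apart along the stand's x: from the cross-bar 10 mm above the seat, into a V under the seat, up to a tip 19 mm in front of it (-x) and 21 mm above it. Hung, a rack's x is along the stand's x, either way round
- hook_right (a point): the like seat of the hook at y = -58 mm of the stand. One of the two hooks is taken by hung_rack, either one
- hung_rack: another rack of the same make and size, already hanging on one of the two hooks; it stays there. Origin: centre of its underside
- hung_rack_notch (a point): middle of the notch of hung_rack's handle, on the wire axis; it lies at the seat of the hook that is taken
- drip_dish: small clear dish, 36 mm across and 12 mm high, in the stand's tray under the empty hook
- bare_patch (a point): middle of a bare patch of bench, 170 (y) x 100 (x) mm, between the dishes and the robot, where the lid can be laid
- wash_bottle: wash bottle, 66 mm across and 160 mm high, behind the dishes. Origin: under the bottle
- bottle_small: squat white bottle, 55 x 55 x 44 mm, standing between the dishes. Origin: centre of its underside
- timer: flat timer, 62 x 66 x 18 mm, in front of the drip stand. Origin: centre of its underside
- tape_roll: roll of tape lying flat, 61 mm across, 25 mm high, beside the drip stand. Origin: centre of its underside
- forceps: steel forceps, 118 mm long (along y) and 8 mm high, lying near the front edge of the bench. Origin: middle of its underside

How it is judged:
By the outcome, as a careful person would: the job done as asked, in the order asked, and still so for the second after the job is handed in, with the robot touching nothing.
It also fails if it takes over 64 s, if anything falls off the work surface, if the arm or the gripper's body presses on something with over 40 N, if the wrist force passes 120 N, or if a joint passes its speed limit or range.

ROBOT

A 7-joint arm with a two-finger parallel gripper is mounted at the origin on a cart in front of the work surface, level with it; the furniture and walls round the work are solid. World frame = base frame: x ahead of the robot, y to its left, z up, the work surface at z = 0. Lengths are in m, angles in degrees, forces in N, time in s.
With the tool pointing down it reaches from about 0.35 to 0.9 m from the base axis. Payload 19.9 kg.
Tool frame: the origin (TCP) lies midway between the tips of the shut fingers; the grasp point (between the pads) lies 19 mm behind it; z points along the fingers, y is the line along which they close (so a half turn about z gives the same grasp; the last joint's range is limited). The gripper opens to 94 mm and grips with 3 to 60 N. Pads are 16 mm wide; open, the fingers measure 119 mm over their backs; the gripper's body (75 mm by 177 mm) begins 78 mm behind the grasp point.
Start: joints at [64.143, 23.915, -0.59, 92.452, 0.269, 63.638, -3.037], TCP at [0.249, -0.573, 0.205] pointing down, gripper open.
Joint ranges: [-161.28, 161.28], [-22.2, 115.67], [-73.04, 71.86], [3.21, 147.25], [-68.34, 248.33], [10.77, 114.83], [-161.83, 161.83]. Speed limits (degrees/s): [108.29, 108.29, 136.94, 136.94, 172.46, 172.46, 172.46].

INTERFACE

Orientations are given as [roll, pitch, yaw] about the fixed x, y, z axes, in that order (R = Rz(yaw) Ry(pitch) Rx(roll)).
In Python, from bench import get_obs, viewer, robot gives the robot as it stands. The module is installed in compiled form; this text tells all that it offers.
- The arm moves only by the tool apply_moves, never from a script. Its argument "steps" is a list of rows, each a list of 5 numbers: the shift along the tool's x, y, z in mm, then the turn about the tool's z in rad, then the finger opening in mm, from 0 to 94. In form: [[dx, dy, dz, turn, hand], ...]. A call has 1 to 10 rows; each row is the pose to reach, as a shift and turn from the pose commanded when the call began, along the tool's axes at that moment; what a row does not reach only later rows make up. A row lasts 1/12 s, in which the tool goes at most 41.7 mm and 7.16 degrees, less where a joint would pass 70% of its speed; a pose out of reach is approached as far as the arm can. A call with a gripper value outside its range is refused whole. The fingers move at their own pace and stop on an object; "grip_force" is the grip in N (left out, the last holds). Time passes only in rows, so rows that repeat a pose let the fingers close. It gives the time, the measured TCP pose, the force, the opening and the grip force at its end, in the units of the state.
- get_obs(): the state, without advancing time (a new reading comes with each control period).
- viewer.get_image(name): name is "scene" or "top"; returns the picture (400x640x3 uint8, red, green, blue); there is no depth.
- viewer.calibration(name): a dict with "camera_matrix" (3x3 intrinsics, pixels), "k1" (the pictures are not rectified: a ray, as slopes to the right and down, at radius r is drawn at 1 + k1 r^2 times it, then the intrinsics apply), "R" (3x3) and "t" (3): a world point X has camera coordinates R X + t. Camera axes: x right, y down, z forward; pixel columns grow to the right and rows downward; lengths in m; the calibration is good to about 2 mm. A picture is of the moment at which its call begins. calibration takes no time and is no camera call.
- robot.finish_job(): hands the job in; it is judged then, once.
The state is a dict: "time_s": time; "joint_positions": joint angles; "qvel": joint speeds; "effort": joint torques, N m; "tcp_pos": TCP position; "tool_rot": TCP orientation; "ft_force": force on the tool from outside, world axes, zero at the start; "wrist_torque": the same for the moment, N m; "grip_width": opening from 0.0 (shut) to 1.0 (fully open); "gripper_force": force on a finger pad.
Only numpy, scipy, OpenCV 4.12 (cv2) and the standard library are available. Lean on these libraries where they do the work, as an engineer would, in place of code of your own. Each camera call takes 0.05 s, during which the arm holds its last target. There are 200 camera calls.

## Working session

There is one attempt and no reset: what is moved stays moved. The work goes in short steps, Python scripts to look and compute and a tool call to move; the robot and the scene stay as the last step left them, time stands still between calls to the robot, and variables do not carry over. Pictures are saved under pics/ and viewed, at most 10 in all, crops included, and the job is handed in when it is done.

Besides the shell and the picture viewer there is one more tool, called after ">>>" in YAML: its name, and indented under it one key for each argument. apply_moves: Moves the arm, as the interface text tells. Its arguments: {"type":"object","properties":{"steps":{"type":"array","items":{"type":"array","items":{"type":"number"}}},"grip_force":{"type":"number"}},"required":["steps"]}

```bash
mkdir -p pics; cat > h.py <<'E'
import numpy as np, cv2
from bench import get_obs, viewer, robot
def snap(n,f):
    im=viewer.get_image(n); cv2.imwrite('pics/'+f,im[:,:,::-1]); return im
def ray(n,u,v):
    c=viewer.calibration(n);K=np.array(c['camera_matrix']);R=np.array(c['R']);t=np.array(c['t'])
    d=np.linalg.solve(K,[u,v,1]);rd=np.hypot(d[0],d[1]);r=rd
    for _ in range(30): r=rd/(1+c['k1']*r*r)
    if rd>0: d[:2]*=r/rd
    return -R.T@t, R.T@d
def at(n,u,v,z):
    o,d=ray(n,u,v); return o+d*(z-o[2])/d[2]
def proj(n,X):
    c=viewer.calibration(n);K=np.array(c['camera_matrix']);X=np.atleast_2d(X)
    p=X@np.array(c['R']).T+np.array(c['t']);s=p[:,:2]/p[:,2:];s=s*(1+c['k1']*(s**2).sum(1,keepdims=True))
    return s@K[:2,:2].T+K[:2,2]
E
python3 - <<'E'
from h import *
snap('top','t0.png');snap('scene','s0.png')
o=get_obs();print({k:o[k] for k in('time_s','tcp_pos','tool_rot','grip_width')})
for n in('top','scene'):
    c=viewer.calibration(n);print(n,c, -np.array(c['R']).T@np.array(c['t']))
E
```

```text
{'time_s': 0.1, 'tcp_pos': array([ 0.24887113, -0.57295257,  0.2049013 ]), 'tool_rot': array([-1.79938267e+02,  4.03921362e-03,  2.34796657e+01]), 'grip_width': 0.9991423087554634}
top {'camera_matrix': array([[490.78791859,   0.        , 318.82187518],
       [  0.        , 490.78791859, 206.53508135],
       [  0.        ,   0.        ,   1.        ]]), 'k1': -0.03233188991002261, 'R': array([[-0.02884501, -0.99949298, -0.01348127],
       [-0.98769117,  0.03057349, -0.1533995 ],
       [ 0.1537339 ,  0.00889052, -0.98807229]]), 't': array([0.01730495, 0.56579949, 1.26598451])} [ 0.36470959 -0.01125755  1.33791086]
scene {'camera_matrix': array([[372.63900923,   0.        , 327.00530739],
       [  0.        , 372.63900923, 207.2376127 ],
       [  0.        ,   0.        ,   1.        ]]), 'k1': 0.026063693072047815, 'R': array([[ 0.66557153, -0.74626186,  0.01038107],
       [-0.35641234, -0.33003426, -0.87409818],
       [ 0.65573224,  0.57807493, -0.48563835]]), 't': array([-0.41204111,  0.30024874,  0.53493583])} [ 0.03048052 -0.51763118  0.52650965]
```

View pics/t0.png

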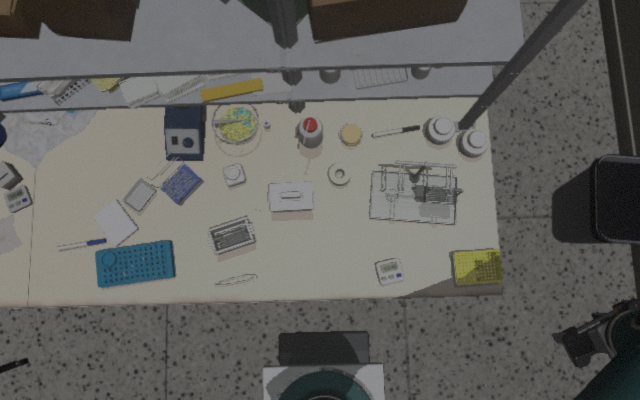

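View pics/s0.png

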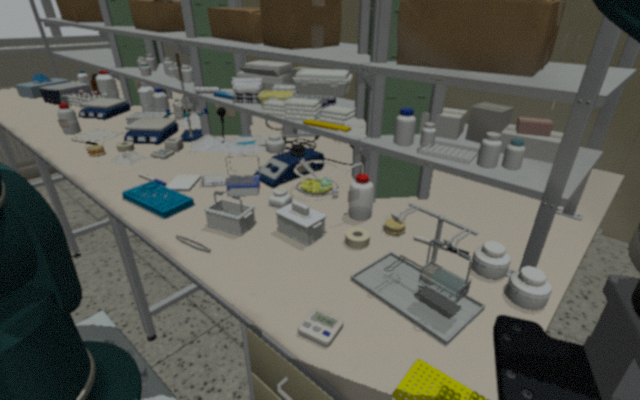

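The top view shows the stain dish with the rack near (232,235), the lidded rinse dish at (291,196), the stand at (413,196), the timer at (389,271) and the forceps at (236,280). I'll zoom in for exact corners.

```bash
python3 - <<'E'
from h import *
a=cv2.imread('pics/t0.png');s=cv2.imread('pics/s0.png')
A=cv2.resize(a[165:265,200:325],None,fx=6,fy=6,interpolation=cv2.INTER_CUBIC)[:600]
cv2.imwrite('pics/ct.png',cv2.convertScaleAbs(A,alpha=1.2))
B=cv2.resize(a[150:235,360:470],None,fx=7,fy=7,interpolation=cv2.INTER_CUBIC);cv2.imwrite('pics/cs.png',cv2.convertScaleAbs(B,alpha=1.2))
C=cv2.resize(s[195:345,345:495],None,fx=4,fy=4,interpolation=cv2.INTER_CUBIC);cv2.imwrite('pics/cc.png',cv2.convertScaleAbs(C,alpha=1.2))
E
```

```text
(no output)
```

View pics/ct.png

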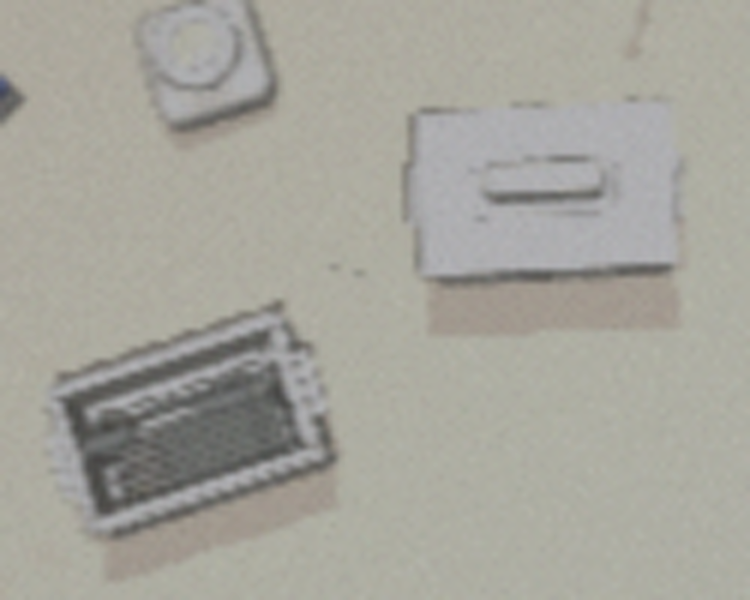

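View pics/cs.png

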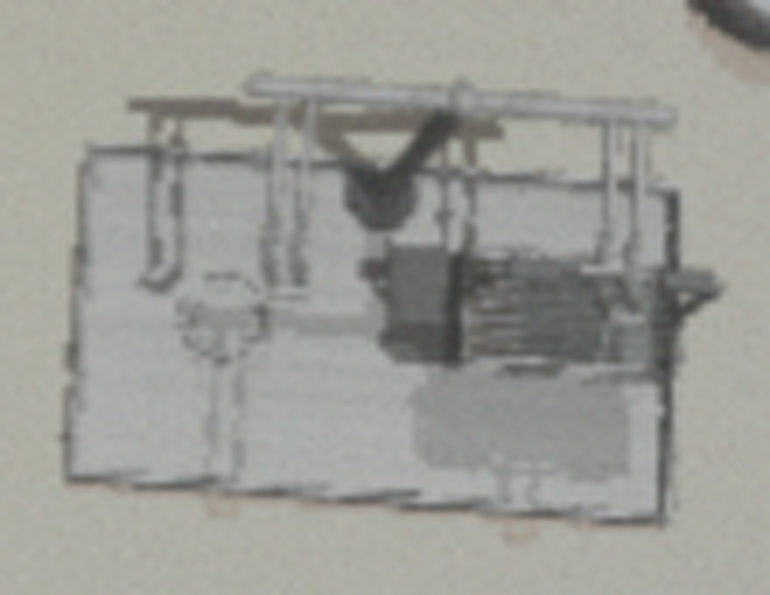

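View pics/cc.png

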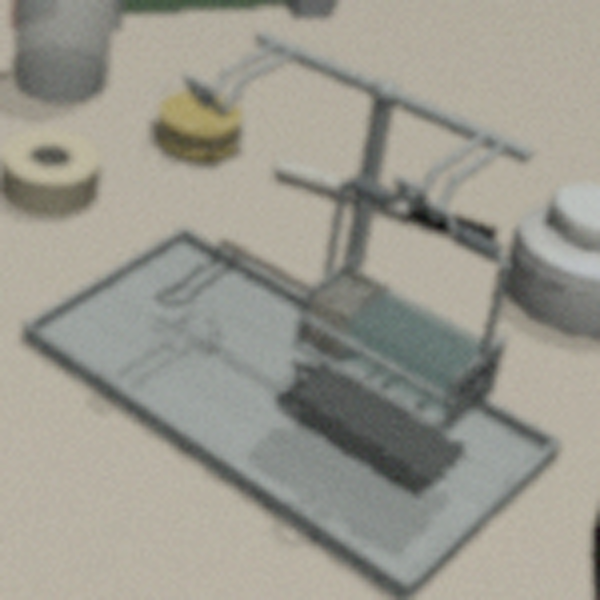

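The empty hook is the left one: its tips are at about (285,293) in the x7 crop, and the hung rack is on the right hook. Next I fit poses from the corners.

```bash
python3 - <<'E'
from h import *
def fit(name,pts,s,off,z,W,H):
    P=np.array([at('top',off[0]+(u+.5)/s-.5,off[1]+(v+.5)/s-.5,z)[:2] for u,v in pts])
    # order TL,TR,BR,BL : local (x=+,y=+),(+,-),(-,-),(-,+)
    L=np.array([[W,H],[W,-H],[-W,-H],[-W,H]])/2000
    c=P.mean(0);Q=P-c;a=np.arctan2((L[:,0]*Q[:,1]-L[:,1]*Q[:,0]).sum(),(L*Q).sum())
    R=np.array([[np.cos(a),-np.sin(a)],[np.sin(a),np.cos(a)]])
    d=[np.linalg.norm(P[i]-P[(i+1)%4])*1e3 for i in range(4)]
    print(name,c.round(4),'yaw',np.degrees(a).round(2),'sides',np.round(d,1),'res mm',((Q-L@R.T)*1e3).round(1).tolist())
    return c,a
o=(200,165)
fit('dish',[(58,378),(280,310),(333,460),(100,532)],6,o,.056,66,106)
fit('lid',[(412,110),(672,98),(678,268),(425,276)],6,o,.060,74,114)
fit('ridge',[(483,165),(600,158),(604,190),(487,198)],6,o,.087,14,52)
c,a=fit('tray',[(88,150),(675,190),(662,522),(68,480)],7,(360,150),.012,135,235)
R=np.array([[np.cos(a),-np.sin(a)],[np.sin(a),np.cos(a)]])
for nm,p,z in[('hookL seat',(0,.058),.15),('barL',(.055,.08),.16),('tipL',(-.019,.058),.171)]: print(nm,c+R@np.array(p))
f=lambda u,v:(360+(u+.5)/7-.5,150+(v+.5)/7-.5)
g=lambda u,v:(345+(u+.5)/4-.5,195+(v+.5)/4-.5)
for n,p,z in[('top',f(286,293),.171),('top',f(252,84),.16),('top',f(675,117),.16)]: print(p,at(n,*p,z).round(4))
for p,z in[(g(208,98),.171),(g(262,40),.16),(g(528,155),.16)]: print('sc',at('scene',*p,z).round(4))
for n,p,z in[('forceps T',(236,280),.005),('timer',(389,271),.018),('bottle',(234,172),.044),('washb top',(310,124),.16)]: print(n,at('top',*p,z).round(3))
print('front edge',at('top',290,300,0))
E
```

```text
dish [0.4968 0.2314] yaw 16.0 sides [101.8  70.6 106.1  70.6] res mm [[3.0, -0.6], [1.0, 3.2], [-2.4, -1.4], [-1.6, -1.1]]
lid [0.5944 0.0738] yaw 0.95 sides [115.4  76.2 111.2  74.7] res mm [[0.8, 1.4], [0.6, 0.0], [-1.6, 0.6], [0.2, -2.1]]
ridge [0.594  0.0733] yaw 2.2 sides [50.7 14.2 50.6 14.6] res mm [[0.4, -0.2], [-0.1, 1.1], [-0.2, 0.2], [-0.1, -1.1]]
tray [ 0.5886 -0.2575] yaw -5.9 sides [231.5 132.  230.8 131.7] res mm [[-2.0, -1.8], [-1.2, 1.6], [1.9, 2.2], [1.3, -1.9]]
hookL seat [ 0.59453404 -0.19985563]
barL [ 0.65150331 -0.18362289]
tipL [ 0.57563459 -0.19790353]
(400.42857142857144, 191.42857142857144) [ 0.5771 -0.1988  0.171 ]
(395.57142857142856, 161.57142857142858) [ 0.6541 -0.1927  0.16  ]
(456.0, 166.28571428571428) [ 0.6376 -0.3406  0.16  ]
sc [ 0.5646 -0.22    0.171 ]
sc [ 0.6499 -0.1996  0.16  ]
sc [ 0.6364 -0.3442  0.16  ]
forceps T [0.379 0.23  0.005]
timer [ 0.39  -0.181  0.018]
bottle [0.668 0.227 0.044]
washb top [0.757 0.015 0.16 ]
front edge [0.32139907 0.08546927 0.        ]
```

```bash
cat >> h.py <<'E'
def go(x,y,z,yaw):
    "shift in tool axes (mm) and turn (rad) from here to TCP x,y,z,yaw"
    o=get_obs();r=np.radians(o['tool_rot']);from scipy.spatial.transform import Rotation as S
    R=S.from_euler('xyz',r).as_matrix();d=R.T@(np.array([x,y,z])-o['tcp_pos'])*1000
    dy=(yaw-o['tool_rot'][2]+180)%360-180
    print('t',round(o['time_s'],2),'->',d.round(1),'turn',round(-np.radians(dy),4),'rows',max(np.linalg.norm(d)/41.7,abs(dy)/7.16).round(1))
E
python3 -c "
from h import *
go(.594,.0735,.2,91.5)"
```

```text
t 0.1 -> [ 574.1 -455.4    5.4] turn -1.1872 rows 17.6
```

>>> apply_moves:
  steps:
    - [574,-455,5,-1.187,60]
    - [574,-455,5,-1.187,60]
    - [574,-455,5,-1.187,60]
    - [574,-455,5,-1.187,60]
    - [574,-455,5,-1.187,60]
    - [574,-455,5,-1.187,60]
    - [574,-455,5,-1.187,60]
    - [574,-455,5,-1.187,60]
    - [574,-455,5,-1.187,60]
    - [574,-455,5,-1.187,60]
  grip_force: 30

```text
time_s: 0.93
tcp_pos: [0.4457, -0.2039, 0.2026]
tool_rot: [-180.0, 0.0, 91.9]
ft_force: [0.6, -0.8, -0.6]
grip_width: 0.642
gripper_force: 0.0
```

```bash
python3 -c "
from h import *
print(get_obs()['tcp_pos'],get_obs()['tool_rot']);go(.594,.0735,.2,91.5)"
```

```text
[ 0.4457173  -0.2038603   0.20264624] [-1.79994230e+02  1.02741637e-02  9.19011190e+01]
t 0.93 -> [272.3 157.4   2.6] turn 0.007 rows 7.5
```

>>> apply_moves:
  steps:
    - [272,157,3,0.007,60]
    - [272,157,3,0.007,60]
    - [272,157,3,0.007,60]
    - [272,157,3,0.007,60]
    - [272,157,3,0.007,60]
    - [272,157,3,0.007,60]
    - [272,157,3,0.007,60]
    - [272,157,3,0.007,60]
    - [272,157,83,0.007,60]
    - [272,157,83,0.007,60]

```text
time_s: 1.77
tcp_pos: [0.5962, 0.0724, 0.1192]
tool_rot: [179.8, -0.1, 91.2]
ft_force: [0.5, -0.3, -0.7]
grip_width: 0.639
gripper_force: 0.0
```

```bash
python3 -c "
from h import *
print(get_obs()['tcp_pos'],get_obs()['tool_rot']);go(.594,.0735,.065,91.5)"
```

```text
[0.596239   0.07235942 0.11919002] [ 1.79843148e+02 -5.51411127e-02  9.12327345e+01]
t 1.77 -> [ 1.1 -2.4 54.2] turn -0.0047 rows 1.3
```

>>> apply_moves:
  steps:
    - [1,-1,27,0,50]
    - [1,-1,54,0,40]
    - [1,-1,54,0,30]
    - [1,-1,54,0,22]
    - [1,-1,54,0,10]
    - [1,-1,54,0,5]
    - [1,-1,54,0,5]
    - [1,-1,54,0,5]
    - [1,-1,54,0,5]
  grip_force: 35

```text
time_s: 2.52
tcp_pos: [0.5944, 0.0712, 0.0661]
tool_rot: [180.0, 0.0, 91.1]
ft_force: [-0.8, 0.6, 4.3]
grip_width: 0.143
gripper_force: 35.0
```

>>> apply_moves:
  steps:
    - [0,0,-10,0,5]
    - [0,0,-30,0,5]
    - [0,0,-60,0,5]
    - [0,-30,-60,0,5]
    - [-10,-70,-60,0,5]
    - [-20,-110,-60,0,5]
    - [-20,-150,-50,0,5]
    - [-20,-170,-30,0,5]
    - [-20,-174,-10,0,5]
    - [-20,-174,10,0,5]

```text
time_s: 3.35
tcp_pos: [0.4198, 0.0474, 0.056]
tool_rot: [179.9, 0.1, 91.1]
ft_force: [1.0, 0.1, 0.0]
grip_width: 0.143
gripper_force: 35.0
```

>>> apply_moves:
  steps:
    - [0,0,15,0,5]
    - [0,0,30,0,5]
    - [0,0,36,0,5]
    - [0,0,38,0,5]
    - [0,0,40,0,5]
    - [0,0,40,0,5]
    - [0,0,40,0,5]

```text
time_s: 3.93
tcp_pos: [0.4211, 0.0479, 0.0163]
tool_rot: [179.9, 0.0, 91.1]
ft_force: [0.1, -0.2, -0.7]
grip_width: 0.144
gripper_force: 35.0
```

```bash
python3 -c "
from h import *
print(get_obs()['tcp_pos'],get_obs()['ft_force'])
snap('scene','s1.png');snap('top','t1.png')"
```

```text
[0.42109563 0.04794068 0.01626836] [ 0.09151379 -0.21337217 -0.69110796]
```

>>> apply_moves:
  steps:
    - [0,0,2,0,5]
    - [0,0,2,0,5]
    - [0,0,2,0,14]
    - [0,0,2,0,30]
    - [0,0,2,0,40]
    - [0,0,2,0,40]
    - [0,0,-40,0,40]
    - [0,0,-80,0,40]
    - [0,0,-120,0,40]
    - [-120,0,-160,0,40]

```text
time_s: 4.87
tcp_pos: [0.4234, 0.0134, 0.1537]
tool_rot: [179.6, -0.1, 91.5]
ft_force: [2.3, 1.4, 0.5]
grip_width: 0.424
gripper_force: 0.0
```

```bash
python3 -c "
from h import *
print(get_obs()['tcp_pos'],get_obs()['ft_force'])
a=snap('scene','s2.png')[:,:,::-1];t=snap('top','t2.png')[:,:,::-1]
f=lambda im:cv2.convertScaleAbs(cv2.resize(im,None,fx=6,fy=6,interpolation=cv2.INTER_CUBIC),alpha=1.2)
A=f(t[190:280,190:320]);B=f(a[180:260,195:330][:,:])
cv2.imwrite('pics/c2t.png',A);cv2.imwrite('pics/c2s.png',B)"
```

```text
[0.4234399  0.01343043 0.15366911] [2.34649969 1.42145423 0.46391388]
```

View pics/c2t.png

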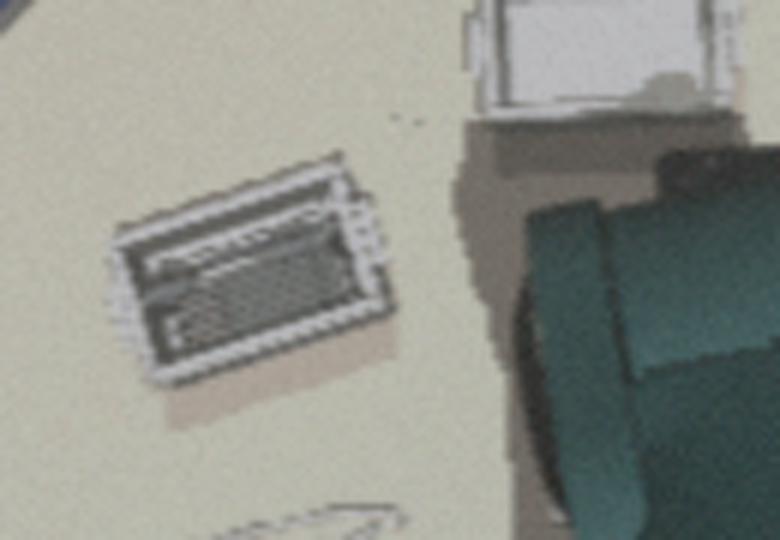

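View pics/c2s.png

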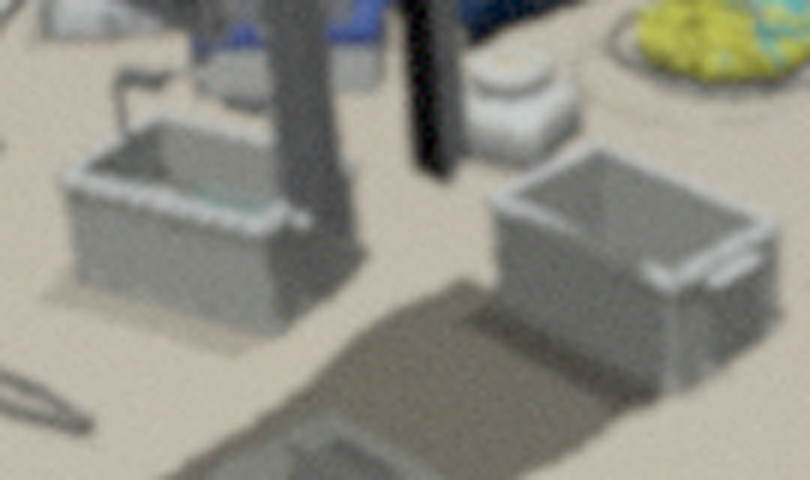

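The rinse dish is open and looks unmoved. Next is a composite that overlays my model on both cameras, to check the handle and the hook.

```bash
cat >> h.py <<'E'
def T(P,x,y,yaw,z=0):
    a=np.radians(yaw);P=np.atleast_2d(np.array(P,float))/1000
    return np.c_[x+P[:,0]*np.cos(a)-P[:,1]*np.sin(a),y+P[:,0]*np.sin(a)+P[:,1]*np.cos(a),P[:,2]+z]
HANDLE=[(0,-40.5,34),(0,-40.5,88),(0,-36.5,88),(0,-17.5,88),(0,-15.5,88),(0,-10.5,96),(0,10.5,96),(0,15.5,88),(0,17.5,88),(0,36.5,88),(0,40.5,88),(0,40.5,34)]
RIM=[(33,53,56),(33,-53,56),(-33,-53,56),(-33,53,56),(33,53,56)]
HOOK=[(55,58,160),(8,58,160),(0,58,148),(-19,58,171)]
BAR=[(55,80,160),(55,-80,160)]
def draw(im,n,P,u0,v0,s,col):
    p=((proj(n,P)-[u0,v0]+.5)*s-.5)*16
    cv2.polylines(im,[p.astype(np.int32)],False,col,1,cv2.LINE_AA,4)
def crop(im,u0,v0,w,h,s): return cv2.convertScaleAbs(cv2.resize(im[v0:v0+h,u0:u0+w],None,fx=s,fy=s,interpolation=cv2.INTER_CUBIC),alpha=1.3)
E
python3 - <<'E'
from h import *
s=cv2.imread('pics/s0.png');t=cv2.imread('pics/t0.png')
d=(.4965,.2305,16.5); k=(.5886,-.2575,-6)
out=[]
for n,im,box,mods in[('scene',s,(198,185,66,50),[(RIM,d,0,(0,255,0)),(HANDLE,d,.005,(0,0,255))]),('top',t,(200,208,66,50),[(RIM,d,0,(0,255,0)),(HANDLE,d,.005,(0,0,255))])]:
    a=crop(im,*box,6);b=a.copy()
    for P,q,z,c in mods: draw(b,n,T(P,*q,z),box[0],box[1],6,c)
    out.append(np.hstack([a,b]))
m=np.vstack(out);print(m.shape);cv2.imwrite('pics/m1.png',m)
E
```

```text
(600, 792, 3)
```

View pics/m1.png

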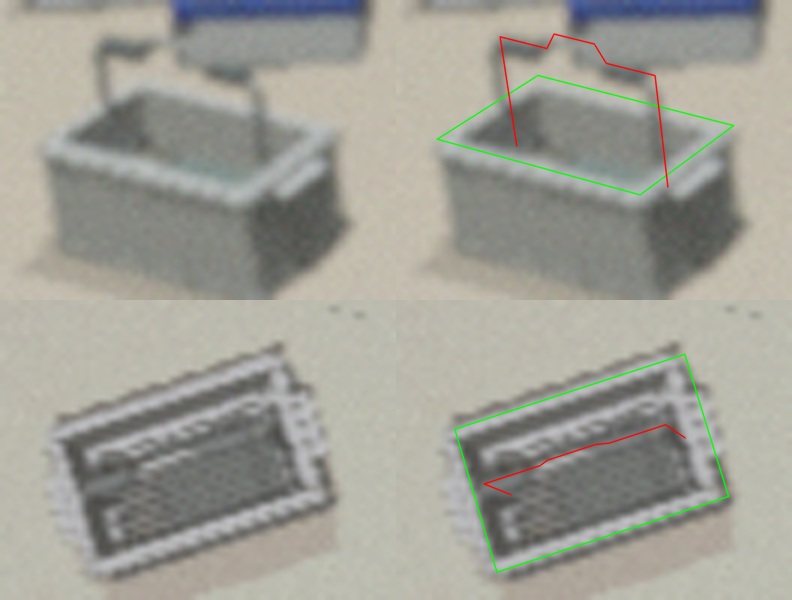

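```bash
python3 - <<'E'
from h import *
f=lambda u,v,u0,v0:(u0+(u+.5)/6-.5,v0+(v+.5)/6-.5)
R=[]
for n,p,q in[('a',(125,47),(112,183)),('b',(230,74),(265,138))]:
    ps=f(*p,198,185);pt=f(*q,200,208)
    o1,d1=ray('scene',*ps);o2,d2=ray('top',*pt)
    A=np.c_[d1,-d2];s=np.linalg.lstsq(A,o2-o1,rcond=None)[0]
    print(n,(o1+d1*s[0]).round(4),(o2+d2*s[1]).round(4),'top z93',at('top',*pt,.093).round(4),'scene z93',at('scene',*ps,.093).round(4))
    R.append(at('top',*pt,.093))
d=R[0]-R[1];print(np.linalg.norm(d),np.degrees(np.arctan2(-d[0],d[1])),(R[0]+R[1])/2)
print('model a',T([(0,27,93)],.4965,.2305,16.5))
go(*T([(0,27,93)],.4965,.2305,16.5)[0][:2],.15,106.5)
E
```

```text
a [0.4876 0.2578 0.0909] [0.4851 0.2594 0.091 ] top z93 [0.4849 0.2589 0.093 ] scene z93 [0.4854 0.2541 0.093 ]
b [0.4972 0.196  0.0961] [0.5018 0.193  0.0961] top z93 [0.5022 0.1935 0.093 ] scene z93 [0.5006 0.2011 0.093 ]
0.06768077408644407 14.80632045346283 [0.49353398 0.22620466 0.093     ]
model a [[0.48883159 0.25638813 0.093     ]]
t 4.97 -> [251.   69.7   1.2] turn -0.2733 rows 6.2
```

>>> apply_moves:
  steps:
    - [125,34,-20,-0.13,40]
    - [245,67,-15,-0.265,40]
    - [245,67,-5,-0.265,40]
    - [245,67,-5,-0.265,40]
    - [245,67,-5,-0.265,40]
    - [245,67,-5,-0.265,40]
    - [245,67,-5,-0.265,40]
    - [245,67,-5,-0.265,40]
    - [245,67,-5,-0.265,40]

```text
time_s: 5.72
tcp_pos: [0.4833, 0.2544, 0.1533]
tool_rot: [-179.9, 0.0, 106.3]
ft_force: [-0.2, -0.3, -0.7]
grip_width: 0.424
gripper_force: 0.0
```

```bash
python3 -c "
from h import *
print(get_obs()['tcp_pos'],get_obs()['tool_rot']);go(.486,.256,.074,106.2)"
```

```text
[0.48326553 0.25444994 0.1532755 ] [-1.79934458e+02  1.07779522e-03  1.06312626e+02]
t 5.72 -> [ 0.7  3.2 79.3] turn 0.002 rows 1.9
```

>>> apply_moves:
  steps:
    - [1,3,30,0,40]
    - [1,3,60,0,40]
    - [1,3,79,0,30]
    - [1,3,79,0,22]
    - [1,3,79,0,16]
    - [1,3,79,0,12]
    - [1,3,79,0,4]
    - [1,3,79,0,4]
    - [1,3,79,0,4]
    - [1,3,79,0,4]
  grip_force: 50

```text
time_s: 6.55
tcp_pos: [0.487, 0.2566, 0.076]
tool_rot: [179.9, -0.0, 106.3]
ft_force: [-2.4, -1.2, 9.8]
grip_width: 0.08
gripper_force: 50.0
```

```bash
python3 -c "
from h import *
o=get_obs();print(o['tcp_pos'],o['tool_rot'],o['grip_width']*94,o['wrist_torque'])
snap('top','t3.png');snap('scene','s3.png')"
```

```text
[0.48696522 0.256632   0.07595963] [ 1.79899888e+02 -6.77654230e-05  1.06259703e+02] 7.557808461468086 [-0.33987816  0.19479761 -0.07092645]
```

>>> apply_moves:
  steps:
    - [0,0,-5,0,4]
    - [0,0,-15,0,4]
    - [0,0,-30,0,4]
    - [0,0,-45,0,4]
    - [0,0,-60,0,4]
    - [0,0,-75,0,4]
    - [0,0,-90,0,4]
    - [0,0,-100,0,4]
    - [0,0,-100,0,4]
    - [0,0,-100,0,4]

```text
time_s: 7.48
tcp_pos: [0.4865, 0.2563, 0.1751]
tool_rot: [180.0, 0.0, 106.3]
ft_force: [-1.1, -0.2, -2.3]
grip_width: 0.078
gripper_force: 50.0
```

```bash
python3 - <<'E'
from h import *
o=get_obs();print(o['tcp_pos'],o['tool_rot'],o['grip_width']*94,o['wrist_torque'],o['ft_force'])
t=snap('top','t4.png')[:,:,::-1];s=snap('scene','s4.png')[:,:,::-1]
x,y,z=o['tcp_pos'];yaw=o['tool_rot'][2]-90
zr=z+.019-.088
c=T([(0,-27,0)],x,y,yaw)[0];print('rack',c,zr)
BOX=[(22,43,0),(22,-43,0),(-22,-43,0),(-22,43,0),(22,43,0),(22,43,34),(22,-43,34),(-22,-43,34),(-22,43,34),(22,43,34)]
out=[]
for n,im in(('scene',s),('top',t)):
    p=proj(n,[[c[0],c[1],zr+.05]])[0];u0=int(p[0])-33;v0=int(p[1])-25
    a=crop(im,u0,v0,66,50,6);b=a.copy()
    for P,col in((HANDLE,(0,0,255)),(BOX,(0,255,0))): draw(b,n,T(P,c[0],c[1],yaw,zr),u0,v0,6,col)
    out.append(np.hstack([a,b]))
cv2.imwrite('pics/m2.png',np.vstack(out))
E
```

```text
[0.48645661 0.25633101 0.1751015 ] [1.79955286e+02 7.16524424e-03 1.06261046e+02] 7.358979951367796 [-0.0530147  -0.10817031  0.03313559] [-1.05847847 -0.18948824 -2.34488911]
rack [0.49401699 0.23041112 0.        ] 0.10610150355971246
```

View pics/m2.png

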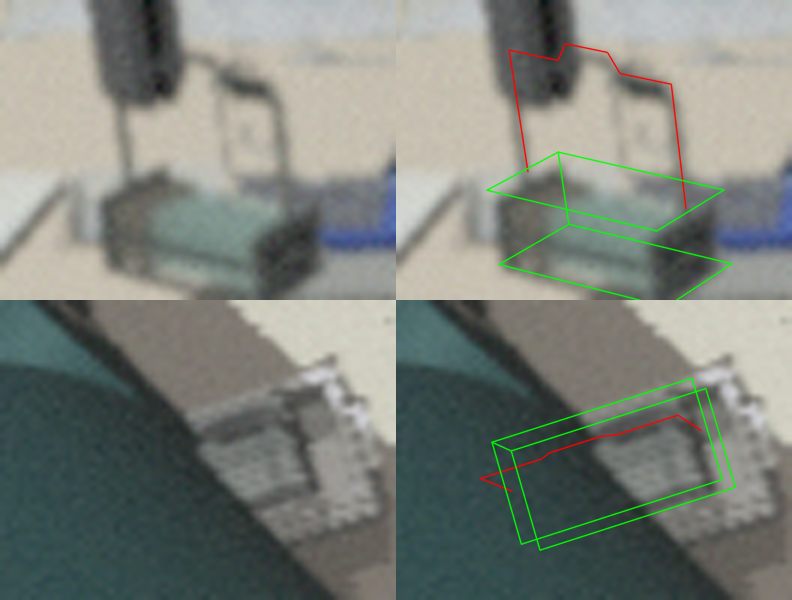

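```bash
python3 -c "
from h import *
p=T([(0,27,0)],.594,.0735,1.5)[0];print(p);go(p[0],p[1],.16,91.5)"
```

```text
[0.59329322 0.10049075 0.        ]
t 7.58 -> [-179.5   59.4   14.1] turn 0.2578 rows 4.5
```

>>> apply_moves:
  steps:
    - [-15,5,0,0.03,4]
    - [-45,15,0,0.07,4]
    - [-75,25,0,0.12,4]
    - [-105,35,0,0.17,4]
    - [-135,45,0,0.21,4]
    - [-160,53,5,0.245,4]
    - [-175,58,10,0.258,4]
    - [-179,59,14,0.258,4]
    - [-179,59,14,0.258,4]
    - [-179,59,14,0.258,4]

```text
time_s: 8.42
tcp_pos: [0.5923, 0.1024, 0.1602]
tool_rot: [-179.9, -0.0, 91.6]
ft_force: [0.1, 1.1, -1.2]
grip_width: 0.077
gripper_force: 50.0
```

```bash
python3 - <<'E'
from h import *
o=get_obs();print(o['tcp_pos'],o['tool_rot'],o['wrist_torque'],o['ft_force'])
go(.5933,.1005,.085,91.5)
t=snap('top','t5.png')[:,:,::-1];s=snap('scene','s5.png')[:,:,::-1]
x,y,z=o['tcp_pos'];yaw=o['tool_rot'][2]-90;zr=z-.071
c=T([(0,-27,0)],x,y,yaw)[0]
# numeric check of dish rim: scene + top, bright rim vs neighbours, using pre-dip frames
imgs={'scene':cv2.imread('pics/s3.png'),'top':cv2.imread('pics/t3.png')}
yy=np.linspace(-48,48,40);xx=np.linspace(-28,28,24)
def ring(d):
    return np.array([(a*(33-d),b,56) for a in(1,-1) for b in yy]+[(b,a*(53-d),56) for a in(1,-1) for b in xx])
def score(q,n):
    im=cv2.GaussianBlur(imgs[n],(0,0),.5).astype(np.float32).sum(2)
    f=lambda d:cv2.remap(im,*[np.float32(v).reshape(1,-1) for v in proj(n,T(ring(d),*q)).T],cv2.INTER_LINEAR).mean()
    return f(2.5)-.5*f(-3)-.5*f(9)
for n in imgs:
  for nm,c0 in(('rinse',(.594,.0735,1.5)),('stain',(.4965,.2305,16.2))):
    best=max((score((c0[0]+i/1000,c0[1]+j/1000,c0[2]+k),n),i,j,k) for i in range(-8,9) for j in range(-8,9) for k in(-2,-1,0,1,2))
    print(n,nm,best,score(c0,n))
E
```

```text
[0.59228785 0.10240375 0.16016608] [-1.79921364e+02 -4.41352234e-02  9.15973625e+01] [ 0.03239409 -0.09189922 -0.02273625] [ 0.136966    1.1367503  -1.16160982]
t 8.42 -> [-2.   1.1 75.2] turn 0.0017 rows 1.8Traceback (most recent call last):
  File "<stdin>", line 18, in <module>
  File "<stdin>", line 18, in <genexpr>
  File "<stdin>", line 15, in score
  File "<stdin>", line 14, in <lambda>
  File "h.py", line 14, in proj
    c=viewer.calibration(n);K=np.array(c['camera_matrix']);X=np.atleast_2d(X)
ValueError: time passes only in moves, steps and waits
```

```bash
python3 - <<'E'
s=open('h.py').read().replace("viewer.calibration(n)","CAL(n)").replace("def snap","from functools import lru_cache\n@lru_cache\ndef CAL(n): return viewer.calibration(n)\ndef snap",1)
open('h.py','w').write(s)
E
python3 - <<'E'
from h import *
imgs={n:cv2.GaussianBlur(cv2.imread(f'pics/{n[0]}3.png'),(0,0),.5).astype(np.float32).sum(2) for n in('scene','top')}
yy=np.linspace(-48,48,40);xx=np.linspace(-28,28,24)
def ring(d):
    return np.array([(a*(33-d),b,56) for a in(1,-1) for b in yy]+[(b,a*(53-d),56) for a in(1,-1) for b in xx])
def score(q,n):
    f=lambda d:cv2.remap(imgs[n],*[np.float32(v).reshape(1,-1) for v in proj(n,T(ring(d),*q)).T],cv2.INTER_LINEAR).mean()
    return f(2.5)-.5*f(-3)-.5*f(9)
for n in imgs:
  for nm,c0 in(('rinse',(.594,.0735,1.5)),('stain',(.4965,.2305,16.2))):
    best=max((score((c0[0]+i/1000,c0[1]+j/1000,c0[2]+k),n),i,j,k) for i in range(-8,9) for j in range(-8,9) for k in(-1.5,0,1.5))
    print(n,nm,best,score(c0,n))
E
```

```text
scene rinse (np.float32(43.78003), -1, -5, 0) 27.937347
scene stain (np.float32(8.071838), -7, 5, 1.5) 1.3218994
top rinse (np.float32(66.09894), 1, 2, 0) 54.42389
top stain (np.float32(26.507645), 0, 5, 0) 6.42498
```

>>> apply_moves:
  steps:
    - [-1,2,10,0,4]
    - [-1,2,22,0,4]
    - [-1,2,28,0,4]
    - [-1,2,31,0,4]
    - [-1,2,33,0,4]
    - [-1,2,34,0,4]
    - [-1,2,35,0,4]
    - [-1,2,36,0,4]
    - [-1,2,37,0,4]
    - [-1,2,37,0,4]

```text
time_s: 9.35
tcp_pos: [0.5952, 0.1001, 0.1238]
tool_rot: [180.0, 0.0, 91.5]
ft_force: [-0.3, -0.4, -1.8]
grip_width: 0.081
gripper_force: 50.0
```

```bash
python3 - <<'E'
from h import *
o=get_obs();print(o['tcp_pos'],o['tool_rot'],o['wrist_torque'],o['ft_force'])
E
```

```text
[0.59515497 0.10013523 0.12379169] [1.79996702e+02 4.03516984e-04 9.14856164e+01] [-0.00560232 -0.07860578 -0.01596563] [-0.3452561  -0.41131851 -1.81418519]
```

>>> apply_moves:
  steps:
    - [0,0,1,0,4]
    - [0,0,2,0,4]
    - [0,0,3,0,4]
    - [0,0,4,0,4]
    - [0,0,5,0,4]
    - [0,0,6,0,4]
    - [0,0,6,0,4]

```text
time_s: 9.93
tcp_pos: [0.595, 0.1001, 0.1175]
tool_rot: [-180.0, -0.0, 91.5]
ft_force: [0.3, 0.6, -2.1]
grip_width: 0.079
gripper_force: 50.0
```

>>> apply_moves:
  steps:
    - [0,0,4,0,4]
    - [0,0,8,0,4]
    - [0,0,13,0,4]
    - [0,0,18,0,4]
    - [0,0,23,0,4]
    - [0,0,28,0,4]
    - [0,0,33,0,4]
    - [0,0,36,0,4]
    - [0,0,37,0,4]
    - [0,0,37,0,4]

```text
time_s: 10.77
tcp_pos: [0.595, 0.1002, 0.0805]
tool_rot: [-180.0, -0.0, 91.5]
ft_force: [-0.3, -0.5, -1.2]
grip_width: 0.08
gripper_force: 50.0
```

```bash
python3 - <<'E'
from h import *
o=get_obs();print(o['tcp_pos'],o['tool_rot'],o['wrist_torque'],o['ft_force'])
snap('scene','s6.png')
E
```

```text
[0.59500552 0.10020428 0.080508  ] [-1.79974586e+02 -2.40378813e-03  9.14950041e+01] [ 0.00853723 -0.10622812  0.00756875] [-0.26252045 -0.48764626 -1.23602445]
```

>>> apply_moves:
  steps:
    - [0,0,0,0,4]
    - [0,0,0,0,4]
    - [0,0,-5,0,4]
    - [0,0,-15,0,4]
    - [0,0,-27,0,4]
    - [0,0,-40,0,4]
    - [0,0,-55,0,4]
    - [0,0,-70,0,4]
    - [0,0,-83,0,4]
    - [0,0,-90,0,4]

```text
time_s: 11.65
tcp_pos: [0.5958, 0.1004, 0.1735]
tool_rot: [179.9, -0.0, 91.5]
ft_force: [-0.2, 0.3, -0.8]
grip_width: 0.077
gripper_force: 50.0
```

```bash
python3 - <<'E'
from h import *
print(get_obs()['tcp_pos'])
go(.5242,-.1668,.175,84)
E
```

```text
[0.59584677 0.10041235 0.17350594]
t 11.65 -> [-265.3  -78.6   -1.8] turn 0.1307 rows 6.6
```

>>> apply_moves:
  steps:
    - [-10,-10,0,0,4]
    - [-30,-30,-2,0.01,4]
    - [-60,-55,-2,0.03,4]
    - [-95,-75,-2,0.05,4]
    - [-130,-78,-2,0.07,4]
    - [-165,-78,-2,0.09,4]
    - [-200,-78,-2,0.11,4]
    - [-230,-78,-2,0.125,4]
    - [-252,-78,-2,0.131,4]
    - [-265,-78,-2,0.131,4]

```text
time_s: 12.48
tcp_pos: [0.5237, -0.1697, 0.173]
tool_rot: [-180.0, 0.0, 83.8]
ft_force: [-0.9, -0.3, -0.6]
grip_width: 0.077
gripper_force: 50.0
```

```bash
python3 - <<'E'
from h import *
s=(.596,-.2015);o=get_obs();x,y,z=o['tcp_pos'];print(x,y,z,o['tool_rot'])
n=T([(0,-27,0)],x,y,o['tool_rot'][2]-90)[0];print('notch',n,z+.025)
go(.5988,-.1746,.172,84)
E
```

```text
0.5236681909300863 -0.16967491570292415 0.17301298992213682 [-1.79996773e+02  3.34244844e-02  8.38019443e+01]
notch [ 0.52075312 -0.19651709  0.        ] 0.1980129899221368
t 12.48 -> [ 3.2 75.2  1. ] turn -0.0035 rows 1.8
```

>>> apply_moves:
  steps:
    - [0,0,3,0,4]
    - [1,8,6,0,4]
    - [2,20,6,0,4]
    - [3,33,6,0,4]
    - [3,46,6,0,4]
    - [3,58,6,0,4]
    - [3,67,6,0,4]
    - [3,73,6,0,4]
    - [3,75,6,0,4]
    - [3,75,6,0,4]

```text
time_s: 13.32
tcp_pos: [0.5992, -0.1709, 0.1665]
tool_rot: [-180.0, -0.0, 84.0]
ft_force: [0.6, -0.3, -1.1]
grip_width: 0.077
gripper_force: 50.0
```

```bash
python3 - <<'E'
from h import *
o=get_obs();x,y,z=o['tcp_pos'];yaw=o['tool_rot'][2]-90;print(x,y,z,yaw,o['ft_force'],o['wrist_torque'])
c=T([(0,-27,0)],x,y,yaw)[0];print('notch',c,z+.025)
s=snap('scene','s7.png')[:,:,::-1];t=snap('top','t7.png')[:,:,::-1]
k=(.5886+.0015,-.2575-.0015,-6)
out=[]
for n,im in(('scene',s),('top',t)):
    p=proj(n,[[c[0],c[1],.16]])[0];u0=int(p[0])-33;v0=int(p[1])-25
    a=crop(im,u0,v0,66,50,6);b=a.copy()
    draw(b,n,T(HANDLE,c[0],c[1],yaw,z-.071),u0,v0,6,(0,0,255))
    for P in(BAR,[(x,y+5,z) for x,y,z in HOOK],[(x,y-5,z) for x,y,z in HOOK]): draw(b,n,T(P,*k),u0,v0,6,(0,255,0))
    out.append(np.hstack([a,b]))
cv2.imwrite('pics/m3.png',np.vstack(out))
E
```

```text
0.5991667463823522 -0.170929243133831 0.16653722950943703 -5.9697530290908105 [ 0.57172576 -0.3007058  -1.08925475] [-0.0374451  -0.03332331 -0.00339126]
notch [ 0.59635865 -0.19778282  0.        ] 0.19153722950943702
```

View pics/m3.png

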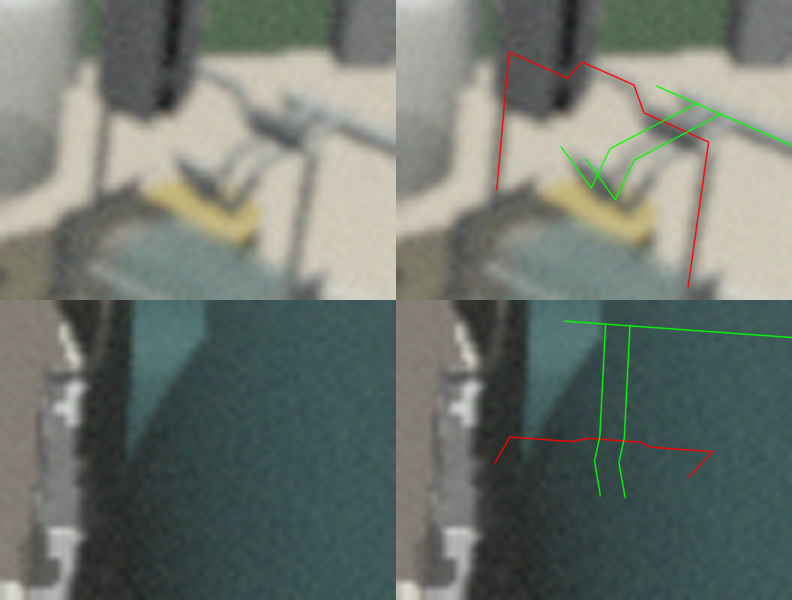

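Last view: the rack is upright above the hook. The scene view puts the hook slightly right of and behind my model, by about 13-15 zoomed px. I check that against the top-view hook wires.

```bash
python3 - <<'E'
from h import *
f=lambda u,v:(360+(u+.5)/7-.5,150+(v+.5)/7-.5)
a=np.radians(-6)
for nm,p,z,loc in[('barL',(296,100),.16,(55,58)),('tipL',(285,293),.171,(-19,58)),('barR',(622,120),.16,(55,-58)),('barend',(252,84),.16,(55,74)),('barendR',(675,117),.16,(55,-74))]:
    P=at('top',*f(*p),z)[:2];L=np.array([loc[0]-0,loc[1]-58])/1000
    R=np.array([[np.cos(a),-np.sin(a)],[np.sin(a),np.cos(a)]]);print(nm,'-> seatL',(P-R@L).round(4))
E
```

```text
barL -> seatL [ 0.5931 -0.2021]
tipL -> seatL [ 0.596  -0.2004]
barR -> seatL [ 0.5945 -0.2007]
barend -> seatL [ 0.5977 -0.2029]
barendR -> seatL [ 0.5967 -0.2035]
```

>>> apply_moves:
  steps:
    - [-3,1,0,0,4]
    - [-5,1,2,0,4]
    - [-5,1,8,0,4]
    - [-5,1,15,0,4]
    - [-5,1,22,0,4]
    - [-5,1,28,0,4]
    - [-5,1,32,0,4]
    - [-5,1,35,0,4]
    - [-5,1,36,0,4]
    - [-5,1,36,0,4]

```text
time_s: 14.25
tcp_pos: [0.5994, -0.1767, 0.1306]
tool_rot: [-180.0, -0.0, 84.0]
ft_force: [-0.5, 0.6, -1.5]
grip_width: 0.08
gripper_force: 50.0
```

```bash
python3 - <<'E'
from h import *
o=get_obs();x,y,z=o['tcp_pos'];yaw=o['tool_rot'][2]-90;print(x,y,z,yaw,o['ft_force'],o['wrist_torque'])
print('notch',T([(0,-27,0)],x,y,yaw)[0],z+.025)
E
```

```text
0.5993883005914271 -0.17665550672533353 0.130559710988042 -6.01323726087999 [-0.51737656  0.5720157  -1.54217108] [-0.02235834 -0.01163647  0.04533234]
notch [ 0.59655983 -0.20350695  0.        ] 0.155559710988042
```

>>> apply_moves:
  steps:
    - [0,0,1,0,4]
    - [0,0,2,0,4]
    - [0,0,3,0,4]
    - [0,0,4,0,4]
    - [0,0,4,0,4]
    - [0,0,4,0,4]

```text
time_s: 14.75
tcp_pos: [0.5994, -0.1767, 0.1268]
tool_rot: [-180.0, -0.0, 84.0]
ft_force: [-0.2, 0.3, -1.8]
grip_width: 0.077
gripper_force: 50.0
```

>>> apply_moves:
  steps:
    - [0,0,0.5,0,4]
    - [0,0,1,0,4]
    - [0,0,1.5,0,4]
    - [0,0,1.5,0,4]

```text
time_s: 15.08
tcp_pos: [0.5995, -0.1768, 0.1254]
tool_rot: [180.0, 0.0, 84.0]
ft_force: [-0.0, -0.0, 1.7]
grip_width: 0.081
gripper_force: 50.0
```

>>> apply_moves:
  steps:
    - [0,0,0.3,0,5]
    - [0,0,0.3,0,8]
    - [0,0,0.3,0,10]
    - [0,0,0.3,0,13]
    - [0,0,0.3,0,17]
    - [0,0,0.3,0,22]
    - [0,0,0.3,0,26]
    - [0,0,0.3,0,26]
    - [0,0,0.3,0,26]

```text
time_s: 15.83
tcp_pos: [0.5994, -0.1767, 0.1249]
tool_rot: [-180.0, -0.0, 84.0]
ft_force: [-0.6, 0.5, -0.1]
grip_width: 0.281
gripper_force: 0.0
```

```bash
python3 - <<'E'
from h import *
o=get_obs();print(o['tcp_pos'],o['grip_width']*94,o['ft_force'],o['wrist_torque'])
E
```

```text
[ 0.59939901 -0.17669798  0.12492269] 26.42338418003506 [-0.62160682  0.46776872 -0.07950011] [-0.08096693 -0.01444728 -0.02246575]
```

Released with no forces. I'll lift straight up and go to the lid.

>>> apply_moves:
  steps:
    - [0,0,-5,0,26]
    - [0,0,-15,0,26]
    - [0,0,-30,0,26]
    - [0,0,-50,0,26]
    - [0,0,-75,0,26]
    - [0,0,-95,0,26]
    - [0,0,-100,0,26]
    - [0,-40,-100,0,35]
    - [0,-80,-100,0,40]
    - [0,-120,-100,0,40]

```text
time_s: 16.67
tcp_pos: [0.4784, -0.1636, 0.2246]
tool_rot: [-180.0, -0.0, 84.0]
ft_force: [-0.2, -0.4, 0.9]
grip_width: 0.416
gripper_force: 0.0
```

```bash
python3 - <<'E'
from h import *
print(get_obs()['ft_force']);go(.4215,.048,.10,91.1)
E
```

```text
[-0.24977768 -0.39170526  0.91430881]
t 16.67 -> [204.5 -78.7 124.7] turn -0.124 rows 6.0
```

>>> apply_moves:
  steps:
    - [40,-16,20,-0.03,40]
    - [80,-32,40,-0.06,40]
    - [120,-48,60,-0.09,40]
    - [160,-64,80,-0.12,40]
    - [190,-75,100,-0.124,40]
    - [204,-79,110,-0.124,40]
    - [204,-79,120,-0.124,40]
    - [204,-79,120,-0.124,40]
    - [204,-79,120,-0.124,40]
    - [204,-79,120,-0.124,40]

```text
time_s: 17.5
tcp_pos: [0.4236, 0.0461, 0.1057]
tool_rot: [180.0, 0.0, 91.0]
ft_force: [-0.5, -0.3, 0.4]
grip_width: 0.42
gripper_force: 0.0
```

```bash
python3 - <<'E'
from h import *
snap('top','t8.png');snap('scene','s8.png')
go(.4215,.048,.015,91.1)
# is the hung rack where it should be? compare handle-darkness near both hooks
s=cv2.imread('pics/s8.png').astype(int);s0=cv2.imread('pics/s0.png').astype(int)
d=(abs(s-s0).sum(2)>90).astype(np.uint8);n,l,st,c=cv2.connectedComponentsWithStats(d)
print([(x[:5].tolist()) for x in st[1:] if x[4]>25])
print('pred rack box',proj('scene',T([(0,43,0),(0,-43,0),(0,0,96)],.5965,-.203,-6,.054)).round(0).tolist())
E
```

```text
t 17.6 -> [ 2.  -2.2 90.8] turn -0.002 rows 2.2
[[142, 0, 154, 307, 15445], [593, 0, 47, 43, 1174], [247, 28, 13, 15, 63], [0, 131, 4, 38, 99], [7, 170, 76, 144, 2037], [280, 170, 8, 10, 48], [0, 189, 6, 14, 46], [231, 198, 12, 22, 148], [281, 207, 39, 18, 282], [381, 215, 11, 6, 34], [405, 226, 8, 6, 32], [373, 236, 44, 28, 479], [628, 243, 12, 30, 241], [372, 261, 39, 27, 462], [401, 264, 8, 6, 31], [253, 270, 28, 17, 44], [492, 275, 148, 125, 12239], [75, 324, 27, 8, 114], [251, 324, 11, 10, 38], [293, 359, 143, 41, 1638], [139, 364, 37, 36, 713], [123, 375, 17, 25, 164], [77, 389, 8, 11, 38]]
pred rack box [[377.0, 249.0], [409.0, 268.0], [397.0, 219.0]]
```

The rack shows in the image where it should hang. Now I regrip the lid.

>>> apply_moves:
  steps:
    - [2,-2,30,0,40]
    - [2,-2,60,0,40]
    - [2,-2,82,0,40]
    - [2,-2,91,0,34]
    - [2,-2,91,0,24]
    - [2,-2,91,0,16]
    - [2,-2,91,0,8]
    - [2,-2,91,0,5]
    - [2,-2,91,0,5]
    - [2,-2,91,0,5]
  grip_force: 35

```text
time_s: 18.43
tcp_pos: [0.4218, 0.0488, 0.0152]
tool_rot: [179.9, 0.0, 91.1]
ft_force: [-1.1, -0.2, 11.9]
grip_width: 0.143
gripper_force: 35.0
```

>>> apply_moves:
  steps:
    - [0,0,-10,0,5]
    - [0,0,-30,0,5]
    - [0,0,-60,0,5]
    - [0,10,-90,0,5]
    - [2,30,-110,0,5]
    - [8,60,-110,0,5]
    - [14,95,-110,0,5]
    - [20,130,-110,0,5]
    - [23,155,-110,0,5]
    - [23,165,-110,0,5]

```text
time_s: 19.27
tcp_pos: [0.5881, 0.0759, 0.1252]
tool_rot: [179.9, -0.1, 91.1]
ft_force: [-0.8, 0.1, -1.1]
grip_width: 0.151
gripper_force: 35.0
```

```bash
python3 - <<'E'
from h import *
print(get_obs()['tcp_pos'],get_obs()['ft_force']);go(.5944,.0712,.08,91.1)
E
```

```text
[0.58810533 0.07585713 0.12516184] [-0.79910148  0.07531527 -1.05829721]
t 19.27 -> [-4.8  6.1 45.2] turn -0.0002 rows 1.1
```

>>> apply_moves:
  steps:
    - [-4,6,5,0,5]
    - [-4,6,18,0,5]
    - [-4,6,32,0,5]
    - [-4,6,42,0,5]
    - [-4,6,46,0,5]
    - [-4,6,46,0,5]
    - [-4,6,46,0,5]

```text
time_s: 19.85
tcp_pos: [0.5911, 0.0713, 0.078]
tool_rot: [-180.0, -0.0, 91.1]
ft_force: [-1.1, -0.8, -0.5]
grip_width: 0.149
gripper_force: 35.0
```

```bash
python3 - <<'E'
from h import *
print(get_obs()['tcp_pos'],get_obs()['ft_force']);go(.5944,.0721,.0662,91.1)
E
```

```text
[0.59114993 0.07134773 0.07797101] [-1.10521111 -0.82325013 -0.46014286]
t 19.85 -> [ 0.7  3.3 11.8] turn 0.0001 rows 0.3
```

>>> apply_moves:
  steps:
    - [0.7,3.3,2,0,5]
    - [0.7,3.3,5,0,5]
    - [0.7,3.3,6,0,5]
    - [0.7,3.3,7,0,5]
    - [0.7,3.3,8,0,5]
    - [0.7,3.3,9,0,5]
    - [0.7,3.3,10,0,5]
    - [0.7,3.3,10.5,0,5]
    - [0.7,3.3,11,0,5]
    - [0.7,3.3,11,0,5]

```text
time_s: 20.68
tcp_pos: [0.5947, 0.072, 0.0669]
tool_rot: [-180.0, -0.0, 91.1]
ft_force: [0.3, -0.9, -0.5]
grip_width: 0.146
gripper_force: 35.0
```

>>> apply_moves:
  steps:
    - [0,0,0.5,0,5]
    - [0,0,1,0,5]
    - [0,0,1,0,5]

```text
time_s: 20.93
tcp_pos: [0.5948, 0.072, 0.0663]
tool_rot: [180.0, 0.0, 91.1]
ft_force: [-2.4, -0.9, 5.7]
grip_width: 0.149
gripper_force: 35.0
```

>>> apply_moves:
  steps:
    - [0,0,1,0,14]
    - [0,0,1,0,20]
    - [0,0,1,0,30]
    - [0,0,1,0,36]
    - [0,0,1,0,36]
    - [0,0,-15,0,36]
    - [0,0,-50,0,36]
    - [0,0,-90,0,36]
    - [0,0,-120,0,36]
    - [0,0,-120,0,36]

```text
time_s: 21.77
tcp_pos: [0.5972, 0.0728, 0.192]
tool_rot: [179.6, -0.0, 91.1]
ft_force: [0.6, 0.3, 0.1]
grip_width: 0.38
gripper_force: 0.0
```

>>> apply_moves:
  steps:
    - [0,-40,0,0,40]
    - [0,-80,0,0,40]
    - [0,-120,0,0,40]
    - [0,-160,0,0,40]
    - [0,-190,0,0,40]
    - [0,-190,0,0,40]
    - [0,-190,0,0,40]

```text
time_s: 22.35
tcp_pos: [0.4043, 0.0679, 0.1864]
tool_rot: [179.9, 0.1, 91.1]
ft_force: [0.3, -0.9, -0.1]
grip_width: 0.427
gripper_force: 0.0
```

```bash
python3 - <<'E'
from h import *
snap('top','t9.png');snap('scene','s9.png')
for n in'ts':
    s=cv2.imread(f'pics/{n}9.png').astype(int);s0=cv2.imread(f'pics/{n}0.png').astype(int)
    box=(slice(165,225),slice(255,325)) if n=='t' else (slice(190,260),slice(200,335))
    d=abs(s-s0).sum(2)[box];v,u=np.where(d>90);print(n,'changed px near dishes',len(u),[ (a+box[1].start,b+box[0].start) for a,b in zip(u,v)][:40:4])
    if n=='t': print('ridge/plate rows shift',cv2.phaseCorrelate(s0.sum(2)[175:215,265:317].astype(float),s.sum(2)[175:215,265:317].astype(float)))
    else: print(cv2.phaseCorrelate(s0.sum(2)[198:246,274:328].astype(float),s.sum(2)[198:246,274:328].astype(float)))
print(get_obs()['tcp_pos'],get_obs()['ft_force'])
E
```

```text
t changed px near dishes 521 [(np.int64(272), np.int64(183)), (np.int64(275), np.int64(208)), (np.int64(273), np.int64(209)), (np.int64(277), np.int64(209)), (np.int64(267), np.int64(210)), (np.int64(271), np.int64(210)), (np.int64(275), np.int64(210)), (np.int64(279), np.int64(210)), (np.int64(267), np.int64(211)), (np.int64(271), np.int64(211))]
ridge/plate rows shift ((0.42468759865433725, -0.3188127150366604), 0.502862724612573)
s changed px near dishes 1836 [(np.int64(216), np.int64(190)), (np.int64(220), np.int64(190)), (np.int64(224), np.int64(190)), (np.int64(219), np.int64(191)), (np.int64(223), np.int64(191)), (np.int64(219), np.int64(192)), (np.int64(224), np.int64(192)), (np.int64(216), np.int64(193)), (np.int64(213), np.int64(194)), (np.int64(223), np.int64(194))]
((0.19089114497226944, -0.0638700248624815), 0.7860181465090483)
[0.40564798 0.06834721 0.18626069] [-0.82372497  0.94013937  0.03430296]
```

The lid is back at its start pose to within half a pixel, and contact came at the seated height. Handing in.

```bash
python3 - <<'E'
from h import *
a,b=[cv2.imread(f'pics/s{i}.png').astype(int).sum(2)[205:320,355:470] for i in(8,9)]
print('rack area change s8->s9:',(abs(a-b)>90).sum())
print(robot.finish_job())
E
```

```text
rack area change s8->s9: 0
the job is handed in; nothing more can be done
None
```

I handed the job in at about 22 s of the 64 s allowed: the rack was dipped and hangs on the left hook, and the lid is back on the rinse dish. The final camera and force checks agreed, but no verdict was returned.

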